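Tip the tea box over and nudge it against the tray

TASK

The black tea box has been left standing on its end in front of the orange spoon tray. Without picking it up, push it over with your fingertips so that it falls to your left and lies flat on its underside, then push it back until its long side is flush against the front of the orange tray, not sticking out past either end of the tray. Never lift or carry the box, leave everything else where it stands, and finish with the hand clear.

Things in the scene. Friction and masses are not known exactly. Their poses are not given: they have to be found in the camera images.
- tea_box: Loose black carton with gold print, a plain box 67 (its x) x 131 (y) x 58 (z) mm, 80 to 170 g. Origin at the centre of its 67 x 131 mm underside; z points out of the other broad face. It starts standing on its -y end: y axis up, z axis to the robot's right (along the tray's -y, within 0.15 rad), underside facing left, the way it must fall. (The dark carton with a gabled top is a bystander.)
- box_centre (a point): Centre of the tea box (29 mm from its underside): 66 mm above the table while it stands, 29 mm when it lies. A push to the left near the top tips the box over its left bottom edge without much sliding; it then lies with its z axis up, y axis to the left and x axis towards the tray, about 30 to 70 mm short of it.
- box_side (a point): Centre of the tea box's long 131 x 58 mm side (its +x side, 33.5 mm from the box's centre): the side that shall end against the tray.
- orange_tray: Orange cutlery tray with spoons and sachets, 202 (x) x 272 (y) x 48 mm, fixed to the table. Origin at the centre of its underside; its x axis points away from the robot (yaw within 0.15 rad), its y axis to the left.
- tray_front (a point): Middle of the outer front edge of the tray's rim, 42 mm above the table, at x = -101 mm in the tray's frame; the front runs along the tray's y axis, 131 mm to either side. It is the stop that the box is pushed against.
- tea_carton: Bystander: dark carton with a gabled top, 68 x 131 x 107 mm, at the right end of the table. Origin at the centre of its underside.
- mug: Bystander: spotted mug, 92 mm across, 127 mm with its handle, 93 mm tall, at the left near the robot. Origin at the centre of its underside.
- tea_glass: Bystander: clear waisted tea glass, 62 mm across, 86 mm tall, at the left near the robot. Origin at the centre of its underside.
- sugar_canister: Bystander: white canister with a wooden lid, 70 mm across, 90 mm tall, at the left near the robot. Origin at the centre of its underside.
- kitchen_timer: Bystander: white timer with a red knob, 62 x 62 x 40 mm, at the right near the robot. Origin at the centre of its underside.
- marker_red: Bystander: red marker, 132 x 14 x 16 mm, lying along x near the right edge of the table. Origin at the centre of its underside.

How it is judged:
By the outcome, as a careful person would: the job done as asked, in the order asked, and still so for the second after the job is handed in, with the robot touching nothing.
It also fails if it takes over 48 s, if anything falls off the work surface, if the arm or the gripper's body presses on something with over 40 N, if the wrist force passes 120 N, or if a joint passes its speed limit or range.

ROBOT

A 6-joint arm with a two-finger parallel gripper is mounted at the origin on a cart in front of the work surface, level with it; the furniture and walls round the work are solid. World frame = base frame: x ahead of the robot, y to its left, z up, the work surface at z = 0. Lengths are in m, angles in rad, forces in N, time in s.
With the tool pointing down it reaches from about 0.275 to 0.85 m from the base axis. Payload 19 kg.
Tool frame: the origin (TCP) lies on the centre line of the jaws, within the pads' length; the fingertips stand 8 mm ahead of it and the grasp point (between the pads) lies 11 mm behind it (robot.nose_length is the distance from the TCP to the fingertips, in m); z points along the fingers, y is the line along which they close (so a half turn about z gives the same grasp; the last joint's range is limited). The gripper opens to 85 mm and grips with 20 to 120 N. Pads are 22 mm wide; open, the fingers measure 114 mm over their backs; the gripper's body (76 mm by 85 mm) begins 54 mm behind the grasp point. The pads swing forward as they close: fully open they stand 13 mm farther back than shut.
Start: joints at [1.08, 0.15, 1.437, -0, 1.554, -0.134], TCP at [0.201, 0.539, 0.239] pointing down, gripper open.
Joint ranges: [-2.8, 2.8], [-0.68, 2.1], [0.12, 2.68], [-1.39, 4.53], [0.16, 2.79], [-2.81, 2.81]. Speed limits (rad/s): [1.89, 1.89, 2.22, 3.01, 3.01, 3.01].

INTERFACE

Orientations are given as a 3x3 rotation matrix whose columns are the frame's x, y, z axes.
In Python, from rig import telemetry, cams, order, robot gives the robot as it stands. The module is installed in compiled form; this text tells all that it offers.
- The arm moves only by the tool drive_tool, never from a script. Its argument "motion" is a list of rows, each a list of 3 entries, a list of its own where there are three numbers: the turn, a rotation vector about the tool's x, y, z each as a share of 0.1 rad, from -1 to 1, then the shift along the tool's x, y, z each as a share of 0.03 m, from -1 to 1, then the opening, from -1 (shut) to 1 (fully open). In form: [[[wx, wy, wz], [dx, dy, dz], hand], ...]. A call has 1 to 12 rows; each row shifts and turns the commanded pose from where the row before left it, along the tool's axes as they then stand; what a row does not reach is not made up. A row lasts 1/12 s, in which the tool goes at most 41.7 mm and 7.16 degrees, less where a joint would pass 70% of its speed; a pose out of reach is approached as far as the arm can. A call with a number of a shift or a turn outside -1 to 1 is refused whole. A call with a gripper value outside its range is refused whole. The fingers move at their own pace and stop on an object; the grip force is fixed at half the most. Time passes only in rows, so rows that do not move let the fingers close. It gives the time, the measured TCP pose, the force, the opening and the grip force at its end, in the units of the state.
- telemetry.observe(): the state, without advancing time (a new reading comes with each control period).
- cams.snapshot(name): name is "scene" or "top" or "wrist"; returns the picture (400x640x3 uint8, red, green, blue); there is no depth.
- cams.camera_params(name): a dict with "fx", "fy", "cx", "cy" (pixels), "eye" and "rotation" of the camera in the world. Camera axes: x right, y down, z forward; pixel columns grow to the right and rows downward; lengths in m; the calibration is good to about 2 mm. A picture is of the moment at which its call begins: read the wrist's pose just before it. camera_params takes no time and is no camera call; for the wrist camera it gives the pose at the moment of the call.
- order.close_job(): hands the job in; it is judged then, once.
The state is a dict: "time_s": time; "joints": joint angles; "dq": joint speeds; "tau": joint torques, N m; "ee_pos": TCP position; "eef_rot": TCP orientation; "contact_force": force on the tool from outside, world axes, zero at the start; "torque": the same for the moment, N m; "grip_width": finger opening in m; "grasp_force": force on a finger pad.
Only numpy, scipy, OpenCV 4.12 (cv2) and the standard library are available. Lean on these libraries where they do the work, as an engineer would, in place of code of your own. Each camera call takes 0.05 s, during which the arm holds its last target. There are 200 camera calls.

## Working session

There is one attempt and no reset: what is moved stays moved. The work goes in short steps, Python scripts to look and compute and a tool call to move; the robot and the scene stay as the last step left them, time stands still between calls to the robot, and variables do not carry over. Pictures are saved under pics/ and viewed, at most 10 in all, crops included, and the job is handed in when it is done.

Besides the shell and the picture viewer there is one more tool, called after "Emit:" by a JSON object that holds its "fn" and its "kwargs". drive_tool: Moves the arm, as the interface text tells. Shift numbers are shares of 0.03 m and turn numbers shares of 0.1 rad, none past 1 either way. Its arguments: {"type":"object","properties":{"motion":{"type":"array"}},"required":["motion"]}

```bash
mkdir -p pics; cat > h.py <<'E'
import numpy as np, cv2
from rig import telemetry, cams, order, robot
def snap(name,fn):
    p=cams.camera_params(name); im=cams.snapshot(name); cv2.imwrite('pics/'+fn,im[:,:,::-1]); return im,p
def ray(p,u,v):
    R=np.array(p['rotation']); d=R@np.array([(u-p['cx'])/p['fx'],(v-p['cy'])/p['fy'],1]); return np.array(p['eye']),d
def at_z(p,u,v,z):
    e,d=ray(p,u,v); return e+d*(z-e[2])/d[2]
def proj(p,X):
    c=np.array(p['rotation']).T@(np.array(X)-np.array(p['eye'])); return p['fx']*c[0]/c[2]+p['cx'],p['fy']*c[1]/c[2]+p['cy']
E
python3 - <<'E'
from h import *
for n in('top','scene'):
    im,p=snap(n,n+'1.png');print(n,p)
s=telemetry.observe();print(s['ee_pos'],s['eef_rot'],s['contact_force'],s['time_s'])
E
```

```text
top {'fx': 478.991480978634, 'fy': 478.991480978634, 'cx': 321.7923255626791, 'cy': 205.4253160219799, 'eye': array([ 0.47128608, -0.08799408,  1.50704265]), 'rotation': array([[ 0.02539607, -0.99792347,  0.05919278],
       [-0.99966514, -0.02505714,  0.00646114],
       [-0.00496452, -0.05933704, -0.99822566]])}
scene {'fx': 412.3762701046463, 'fy': 412.3762701046463, 'cx': 319.96270458351023, 'cy': 201.7563964495425, 'eye': array([ 0.07388622, -0.94294244,  0.73143512]), 'rotation': array([[ 0.87298159, -0.26094503,  0.41208109],
       [-0.48721368, -0.50624815,  0.71157265],
       [ 0.02293395, -0.82196137, -0.56908131]])}
[0.20076857 0.53860109 0.23875942] [[-9.37003254e-01  3.49320248e-01 -5.16305361e-04]
 [ 3.49320596e-01  9.37002783e-01 -9.51326299e-04]
 [ 1.51462022e-04 -1.07175193e-03 -9.99999414e-01]] [-0.26439072  0.19519582  0.52792785] 0.1
```

View pics/top1.png

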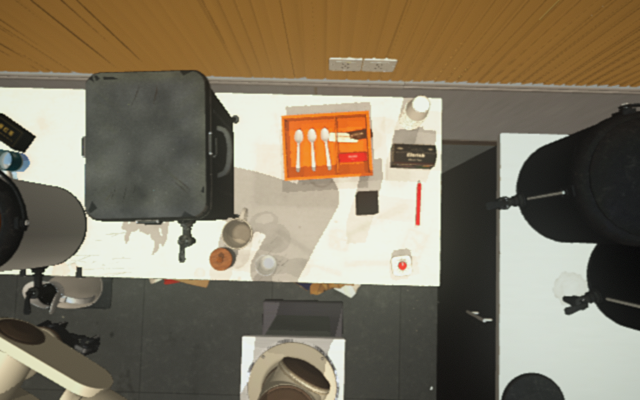

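View pics/scene1.png

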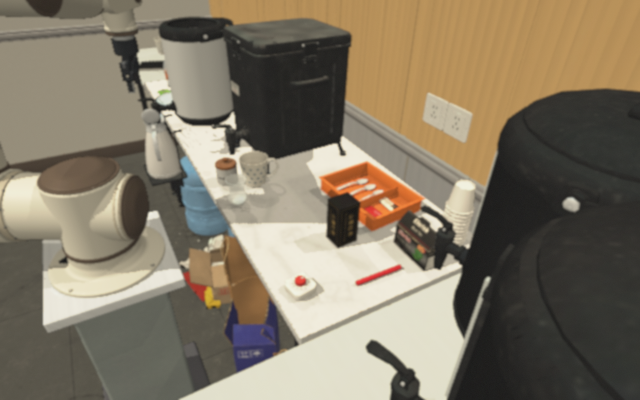

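The top view shows the tea box standing at about px (367,203), and the tray at about (281–372, 107–181). The scene view shows the box at (342,219). I'll measure both by colour segmentation.

```bash
python3 - <<'E'
from h import *
im=cv2.imread('pics/top1.png');p=cams.camera_params('top')
hsv=cv2.cvtColor(im,cv2.COLOR_BGR2HSV)
m=cv2.inRange(hsv,(5,150,120),(18,255,255));m[:90]=0;m[200:]=0;m[:,:260]=0;m[:,390:]=0
c=np.vstack([k for k in cv2.findContours(m,0,2)[0] if cv2.contourArea(k)>30])
r=cv2.minAreaRect(c);b=cv2.boxPoints(r);print('tray px',r)
for q in b: print(q,at_z(p,*q,0.042).round(4))
h=cv2.convexHull(c)[:,0];print(h.tolist())
m=cv2.inRange(im,(0,0,0),(70,70,70));m[:185]=0;m[222:]=0;m[:,:345]=0;m[:,386:]=0
c=max(cv2.findContours(m,0,2)[0],key=cv2.contourArea);r=cv2.minAreaRect(c);print('box',r,cv2.convexHull(c)[:,0].tolist())
for q in cv2.boxPoints(r): print(q,at_z(p,*q,0.131).round(4))
a=cv2.resize(im[90:290,200:450],None,fx=3.2,fy=3,interpolation=2)
s=cv2.imread('pics/scene1.png')[150:310,280:440]
cv2.imwrite('pics/cropA.png',cv2.resize(im[95:225,270:400],(600,600),interpolation=2))
cv2.imwrite('pics/cropB.png',cv2.resize(s,(600,600),interpolation=2))
E
```

```text
tray px ((326.8064270019531, 145.25784301757812), (64.91426849365234, 88.1713638305664), 86.58341979980469)
[280.8648 115.4857] [0.8342 0.0554 0.042 ]
[368.87946  110.231094] [ 0.8573 -0.2169  0.042 ]
[372.74805 175.02998] [ 0.6557 -0.2327  0.042 ]
[284.7334  180.28459] [0.6327 0.0374 0.042 ]
[[368, 111], [370, 129], [372, 167], [372, 174], [368, 175], [323, 178], [305, 179], [286, 180], [285, 180], [284, 168], [282, 131], [282, 116], [289, 115], [356, 111]]
box ((358.5045166015625, 202.59503173828125), (21.02379608154297, 3.9954726696014404), 87.27368927001953) [[361, 213], [357, 213], [357, 194], [358, 193], [360, 192]]
[356.00903 192.19005] [ 0.5936 -0.1767  0.131 ]
[360.      192.00002] [ 0.5944 -0.1882  0.131 ]
[361.      213.00002] [ 0.5339 -0.1923  0.131 ]
[357.00903 213.19005] [ 0.5331 -0.1808  0.131 ]
```

View pics/cropA.png

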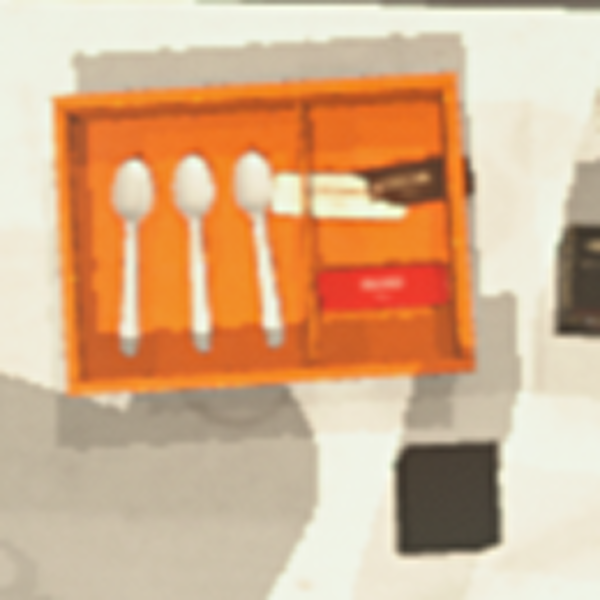

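View pics/cropB.png

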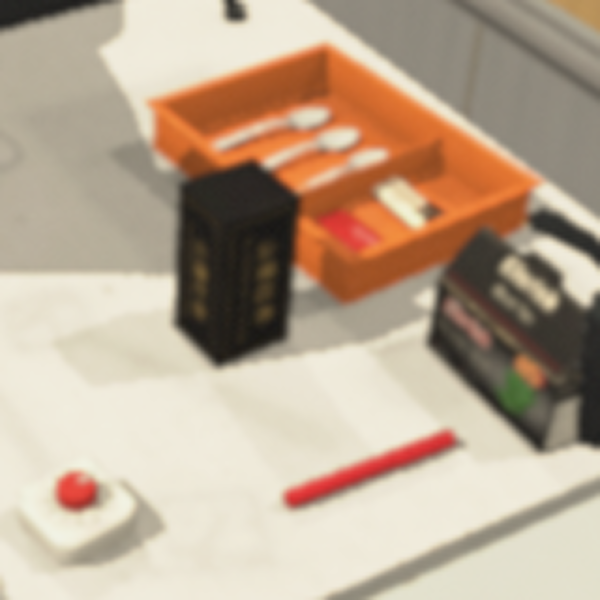

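Crop A shows the tray's front edge running from crop px (68,396) to (476,370). The box top's far right corner is at (497,440), and its near and left edges include slivers of the sides.

```bash
cat >> h.py <<'E'
YAW=None
E
python3 - <<'E'
from h import *
from scipy.optimize import least_squares
p=cams.camera_params('top');s=cams.camera_params('scene')
k=130/600
A=lambda u,v:((u+.5)*k+270-.5,(v+.5)*k+95-.5)
for q in((54,97),(458,72),(476,370),(68,396)):
    print('tray',at_z(p,*A(*q),.045).round(4))
print('sceneTray')
kb=160/600
B=lambda u,v:((u+.5)*kb+280-.5,(v+.5)*kb+150-.5)
for q in((347,268),(152,103),(540,190),(327,45)): print(at_z(s,*B(*q),.045).round(4))
# top corners scene: left(front-left?) etc
for q in((181,180),(252,163),(300,197),(224,208)): print('box top scene',at_z(s,*B(*q),.131).round(4))
for q in((178,325),(220,364),(290,338)): print('box bot scene',at_z(s,*B(*q),0).round(4))
for q in((396,448),(497,440),(500,543),(399,554)): print('box top',at_z(p,*A(*q),.131).round(4), at_z(p,*A(*q),0).round(4))
E
```

```text
tray [0.833  0.0537 0.045 ]
tray [ 0.8565 -0.2165  0.045 ]
tray [ 0.6561 -0.2324  0.045 ]
tray [0.632  0.0383 0.045 ]
sceneTray
[ 0.6532 -0.2322  0.045 ]
[0.6391 0.0362 0.045 ]
[ 0.8486 -0.2192  0.045 ]
[0.8311 0.0524 0.045 ]
box top scene [ 0.5362 -0.1852  0.131 ]
box top scene [ 0.5915 -0.1896  0.131 ]
box top scene [ 0.5983 -0.2404  0.131 ]
box top scene [ 0.5452 -0.2277  0.131 ]
box bot scene [ 0.5389 -0.1849  0.    ]
box bot scene [ 0.5437 -0.237   0.    ]
box bot scene [ 0.6046 -0.2361  0.    ]
box top [ 0.595  -0.1749  0.131 ] [ 0.6068 -0.1832  0.    ]
box top [ 0.6016 -0.2378  0.131 ] [ 0.614  -0.2521  0.    ]
box top [ 0.5373 -0.2409  0.131 ] [ 0.5435 -0.2555  0.    ]
box top [ 0.5288 -0.1782  0.131 ] [ 0.5343 -0.1868  0.    ]
```

Emit:
{"fn": "drive_tool", "kwargs": {"motion": [[[0,0,-0.86],[0,-0.8,0],-1],[[0,0,-0.86],[0,-0.8,0],-1],[[0,0,-0.86],[0,-0.8,0],-1],[[0,0,-0.86],[0,-0.8,0],-1],[[0,0,-0.86],[0,-0.8,0],-1],[[0,0,0],[0,-0.9,0],-1],[[0,0,0],[0,-0.9,0],-1],[[0,0,0],[0,-0.9,0],-1],[[0,0,0],[0,-0.9,0],-1],[[0,0,0],[0,-0.9,0],-1]]}}

```text
time_s: 0.93
ee_pos: [0.1885, 0.2858, 0.239]
eef_rot: [[-0.997, -0.074, -0.0], [-0.074, 0.997, -0.0], [0.0, -0.0, -1.0]]
contact_force: [1.5, -0.7, 0.3]
grip_width: -0.0
grasp_force: 0.0
```

Emit:
{"fn": "drive_tool", "kwargs": {"motion": [[[0,0,0],[-0.6,-0.8,0],-1],[[0,0,0],[-0.6,-0.8,0],-1],[[0,0,0],[-0.6,-0.8,0],-1],[[0,0,0],[-0.6,-0.8,0],-1],[[0,0,0],[-0.6,-0.8,0],-1],[[0,0,0],[-0.6,-0.8,0],-1],[[0,0,0],[-0.6,-0.8,0],-1],[[0,0,0],[-0.6,-0.8,0],-1],[[0,0,0],[-0.6,-0.8,0],-1],[[0,0,0],[-0.6,-0.8,0],-1],[[0,0,0],[-0.6,-0.8,0],-1],[[0,0,0],[-0.6,-0.8,0],-1]]}}

```text
time_s: 1.93
ee_pos: [0.426, 0.0141, 0.2391]
eef_rot: [[-0.997, -0.073, -0.0], [-0.073, 0.997, -0.0], [0.0, 0.0, -1.0]]
contact_force: [0.6, 0.3, 0.2]
grip_width: -0.0
grasp_force: 0.0
```

Emit:
{"fn": "drive_tool", "kwargs": {"motion": [[[0,0,0],[-0.35,-0.85,0],-1],[[0,0,0],[-0.35,-0.85,0],-1],[[0,0,0],[-0.35,-0.85,0],-1],[[0,0,0],[-0.35,-0.85,0],-1],[[0,0,0],[-0.35,-0.85,0],-1],[[0,0,0],[-0.35,-0.85,0],-1],[[0,0,0],[-0.35,-0.85,0],-1],[[0,0,0],[-0.35,-0.85,0],-1],[[0,0,0],[-0.35,-0.85,0],-1],[[0,0,0],[-0.35,-0.85,0],-1],[[0,0,0],[-0.35,-0.85,0],-1],[[0,0,0],[0,0,0],-1]]}}

```text
time_s: 2.93
ee_pos: [0.5619, -0.2594, 0.2379]
eef_rot: [[-0.997, -0.071, -0.001], [-0.071, 0.997, -0.0], [0.001, -0.0, -1.0]]
contact_force: [-0.7, -0.0, -0.3]
grip_width: -0.0001
grasp_force: 0.0
```

Emit:
{"fn": "drive_tool", "kwargs": {"motion": [[[0,0,0],[-0.13,-0.7,0],-1],[[0,0,0],[-0.14,-0.7,0],-1],[[0,0,0],[0,0,0.7],-1],[[0,0,0],[0,0,0.7],-1],[[0,0,0],[0,0,0.7],-1],[[0,0,0],[0,0,0.7],-1],[[0,0,0],[0,0,0.7],-1],[[0,0,0],[0,0,0.55],-1],[[0,0,0],[0,0,0],-1]]}}

```text
time_s: 3.68
ee_pos: [0.5708, -0.2959, 0.1139]
eef_rot: [[-0.997, -0.073, -0.005], [-0.073, 0.997, 0.003], [0.004, 0.003, -1.0]]
contact_force: [-0.4, -0.0, -0.1]
grip_width: -0.0002
grasp_force: 0.0
```

```bash
python3 - <<'E'
from h import *
im,p=snap('scene','s2.png')
cv2.imwrite('pics/s2c.png',cv2.resize(im[100:300,240:480,::-1],(720,600),interpolation=2))
E
```

```text
(no output)
```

View pics/s2c.png

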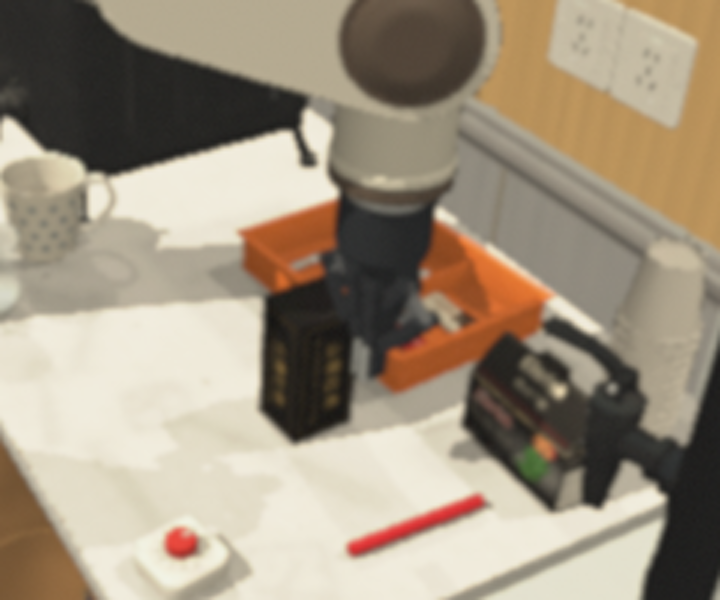

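The fingertips (crop px ~370,370) stand to the right of the upright box, near its top. I'll push left slowly.

Emit:
{"fn": "drive_tool", "kwargs": {"motion": [[[0,0,0],[0,0.25,0],-1],[[0,0,0],[0,0.25,0],-1],[[0,0,0],[0,0.25,0],-1],[[0,0,0],[0,0.2,0],-1],[[0,0,0],[0,0.2,0],-1],[[0,0,0],[0,0.2,0],-1],[[0,0,0],[0,0.2,0],-1],[[0,0,0],[0,0.2,0],-1],[[0,0,0],[0,0.2,0],-1],[[0,0,0],[0,0.2,0],-1]]}}

```text
time_s: 4.57
ee_pos: [0.5674, -0.2321, 0.1178]
eef_rot: [[-0.997, -0.073, -0.0], [-0.073, 0.997, -0.0], [0.0, -0.0, -1.0]]
contact_force: [0.5, -1.7, 0.8]
grip_width: 0.0002
grasp_force: 0.2
```

Emit:
{"fn": "drive_tool", "kwargs": {"motion": [[[0,0,0],[0,0.17,0],-1],[[0,0,0],[0,0.17,0],-1],[[0,0,0],[0,0.17,0],-1],[[0,0,0],[0,0.17,0],-1],[[0,0,0],[0,0.17,0],-1],[[0,0,0],[0,0.17,0],-1],[[0,0,0],[0,0.17,0],-1],[[0,0,0],[0,0.17,0],-1],[[0,0,0],[0,0,0],-1],[[0,0,0],[0,0,0],-1],[[0,0,0],[0,0,0],-1],[[0,0,0],[0,0,0],-1]]}}

```text
time_s: 5.57
ee_pos: [0.5645, -0.1922, 0.1178]
eef_rot: [[-0.997, -0.073, -0.0], [-0.073, 0.997, -0.0], [0.0, -0.0, -1.0]]
contact_force: [0.2, -0.9, 0.2]
grip_width: -0.0003
grasp_force: 0.0
```

```bash
python3 - <<'E'
from h import *
im,p=snap('scene','s3.png');im2,p=snap('top','t3.png')
print(telemetry.observe()['contact_force'])
cv2.imwrite('pics/s3c.png',np.hstack([cv2.resize(im[150:290,260:400,::-1],(400,400),interpolation=2),cv2.resize(im2[95:225,270:400,::-1],(400,400),interpolation=2)]))
E
```

```text
[-0.01253939  0.4749267   0.18803421]
```

View pics/s3c.png

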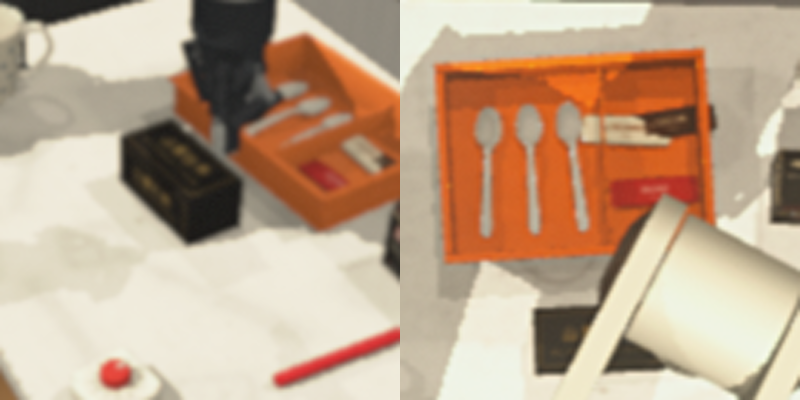

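The box now lies flat. In the scene half its top corners are about (122,140), (165,121), (241,180) and (190,207); the tray stands behind it.

```bash
python3 - <<'E'
from h import *
s=cams.camera_params('scene');p=cams.camera_params('top')
B=lambda u,v:((u+.5)*.35+260-.5,(v+.5)*.35+150-.5)
for q in((121,138),(165,120),(242,180),(189,207)): print('top',at_z(s,*B(*q),.058).round(4))
for q in((122,178),(190,243),(240,215)): print('bot',at_z(s,*B(*q),0).round(4))
k=130/400
for q in((535,308),(537,372)): print('T',at_z(p,(q[0]-400+.5)*k+269.5,(q[1]+.5)*k+94.5,.058).round(4))
E
```

```text
top [ 0.5246 -0.0602  0.058 ]
top [ 0.5805 -0.0514  0.058 ]
top [ 0.5958 -0.1783  0.058 ]
top [ 0.5288 -0.1918  0.058 ]
bot [ 0.5302 -0.0512  0.    ]
bot [ 0.5401 -0.1777  0.    ]
bot [ 0.6072 -0.1625  0.    ]
T [ 0.589  -0.0527  0.058 ]
T [ 0.5259 -0.0564  0.058 ]
```

Emit:
{"fn": "drive_tool", "kwargs": {"motion": [[[0,0,0],[0.5,0.5,-0.3],-1],[[0,0,0],[0.5,0.5,0],1],[[0,0,0],[0.5,0.5,0],1],[[0,0,0],[0.5,0.5,0],1],[[0,0,0],[0.5,0.5,0],1],[[0,0,0],[0,0,0],1],[[0,0,0],[0,0,0.7],1],[[0,0,0],[0,0,0.7],1],[[0,0,0],[0,0,0.7],1],[[0,0,0],[0,0,0.7],1],[[0,0,0],[0,0,0.5],1],[[0,0,0],[0,0,0],1]]}}

```text
time_s: 6.67
ee_pos: [0.483, -0.1224, 0.0251]
eef_rot: [[-0.997, -0.073, -0.004], [-0.073, 0.997, 0.002], [0.004, 0.002, -1.0]]
contact_force: [-0.6, 0.2, -0.3]
grip_width: 0.0852
grasp_force: 0.0
```

```bash
python3 - <<'E'
from h import *
im,p=snap('scene','s4.png')
cv2.imwrite('pics/s4c.png',cv2.resize(im[140:290,240:420,::-1],(720,600),interpolation=2))
E
```

```text
(no output)
```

View pics/s4c.png

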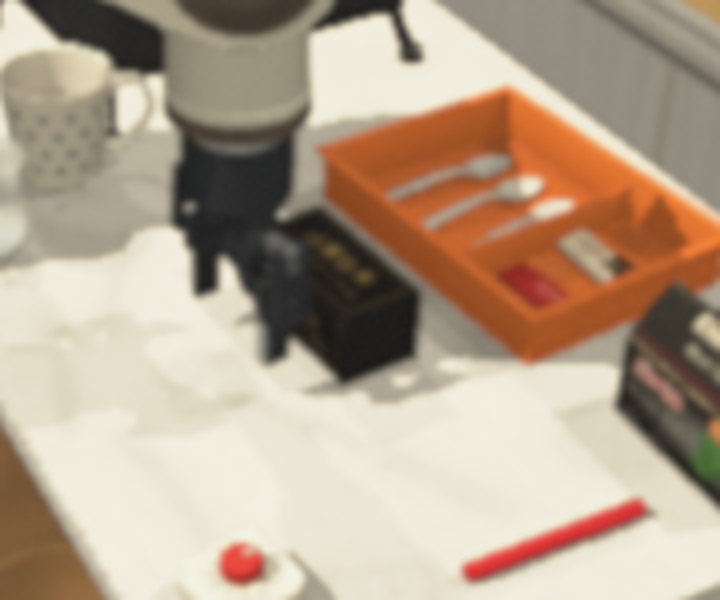

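The open hand stands in front of the lying box, with its fingertips at crop px (205,285) and (275,350). The box's near corner is at (345,380). I'll push towards the tray and watch the force.

Emit:
{"fn": "drive_tool", "kwargs": {"motion": [[[0,0,0],[-0.22,0,0],1],[[0,0,0],[-0.22,0,0],1],[[0,0,0],[-0.22,0,0],1],[[0,0,0],[-0.22,0,0],1],[[0,0,0],[-0.2,0,0],1],[[0,0,0],[-0.2,0,0],1],[[0,0,0],[-0.2,0,0],1],[[0,0,0],[-0.2,0,0],1],[[0,0,0],[-0.15,0,0],1],[[0,0,0],[-0.15,0,0],1],[[0,0,0],[-0.1,0,0],1],[[0,0,0],[-0.1,0,0],1]]}}

```text
time_s: 7.72
ee_pos: [0.5496, -0.1178, 0.0277]
eef_rot: [[-0.997, -0.073, -0.0], [-0.073, 0.997, -0.0], [0.0, -0.0, -1.0]]
contact_force: [-1.5, -0.4, 0.7]
grip_width: 0.0853
grasp_force: 0.8
```

Emit:
{"fn": "drive_tool", "kwargs": {"motion": [[[0,0,0],[-0.1,0,0],1],[[0,0,0],[-0.1,0,0],1],[[0,0,0],[-0.1,0,0],1]]}}

```text
time_s: 7.97
ee_pos: [0.5586, -0.1172, 0.0278]
eef_rot: [[-0.997, -0.073, -0.0], [-0.073, 0.997, -0.0], [0.0, -0.0, -1.0]]
contact_force: [-1.2, 0.1, 0.2]
grip_width: 0.0854
grasp_force: 0.5
```

Emit:
{"fn": "drive_tool", "kwargs": {"motion": [[[0,0,0],[-0.1,0,0],1],[[0,0,0],[-0.07,0,0],1]]}}

```text
time_s: 8.13
ee_pos: [0.5638, -0.1169, 0.0278]
eef_rot: [[-0.997, -0.073, 0.0], [-0.073, 0.997, -0.0], [-0.0, -0.0, -1.0]]
contact_force: [-1.5, -0.2, 0.0]
grip_width: 0.0855
grasp_force: 0.5
```

Emit:
{"fn": "drive_tool", "kwargs": {"motion": [[[0,0,0],[-0.05,0,0],1],[[0,0,0],[-0.05,0,0],1]]}}

```text
time_s: 8.3
ee_pos: [0.5665, -0.1166, 0.0278]
eef_rot: [[-0.997, -0.073, -0.0], [-0.073, 0.997, -0.0], [0.0, -0.0, -1.0]]
contact_force: [-4.1, -1.2, 1.5]
grip_width: 0.0853
grasp_force: 2.5
```

Emit:
{"fn": "drive_tool", "kwargs": {"motion": [[[0,0,0],[-0.05,0,0],1],[[0,0,0],[-0.05,0,0],1]]}}

```text
time_s: 8.47
ee_pos: [0.5669, -0.1167, 0.0276]
eef_rot: [[-0.997, -0.074, -0.006], [-0.074, 0.997, -0.0], [0.006, 0.0, -1.0]]
contact_force: [-41.1, -6.7, 23.7]
grip_width: 0.0855
grasp_force: 20.9
```

The force rose sharply at the predicted stop (TCP x 0.567), so the box is seated. I'll back straight off, then rise.

Emit:
{"fn": "drive_tool", "kwargs": {"motion": [[[0,0,0],[0.05,0,0],1],[[0,0,0],[0.1,0,0],1],[[0,0,0],[0.2,0,0],1],[[0,0,0],[0.5,0,0],1],[[0,0,0],[0.7,0,0],1],[[0,0,0],[0.7,0,0],1],[[0,0,0],[0.7,0,0],1],[[0,0,0],[0.3,0,-0.8],1],[[0,0,0],[0,0,-0.8],1],[[0,0,0],[0,0,-0.8],1],[[0,0,0],[0,0,-0.8],1],[[0,0,0],[0,0,-0.8],1]]}}

```text
time_s: 9.47
ee_pos: [0.4718, -0.1234, 0.1492]
eef_rot: [[-0.997, -0.073, 0.001], [-0.073, 0.997, -0.0], [-0.001, -0.0, -1.0]]
contact_force: [1.0, 0.0, -0.3]
grip_width: 0.0851
grasp_force: 0.0
```

Emit:
{"fn": "drive_tool", "kwargs": {"motion": [[[0,0,0],[0.4,0.8,-0.5],1],[[0,0,0],[0.4,0.8,-0.5],1],[[0,0,0],[0.4,0.8,-0.5],1],[[0,0,0],[0.4,0.8,0],1],[[0,0,0],[0.4,0.8,0],1],[[0,0,0],[0.2,0.8,0],1],[[0,0,0],[0,0.8,0],1],[[0,0,0],[0,0.8,0],1],[[0,0,0],[0,0,0],1]]}}

```text
time_s: 10.22
ee_pos: [0.3916, 0.066, 0.193]
eef_rot: [[-0.997, -0.075, 0.001], [-0.075, 0.997, 0.001], [-0.001, 0.001, -1.0]]
contact_force: [1.4, -0.5, -0.4]
grip_width: 0.0854
grasp_force: 0.0
```

```bash
python3 - <<'E'
from h import *
im,p=snap('scene','s5.png');im2,p=snap('top','t5.png')
print(telemetry.observe()['contact_force'])
cv2.imwrite('pics/s5c.png',np.hstack([cv2.resize(im[150:290,270:410,::-1],(400,400),interpolation=2),cv2.resize(im2[95:225,270:400,::-1],(400,400),interpolation=2)]))
E
```

```text
[ 0.48212378 -0.52753768 -0.36027012]
```

View pics/s5c.png

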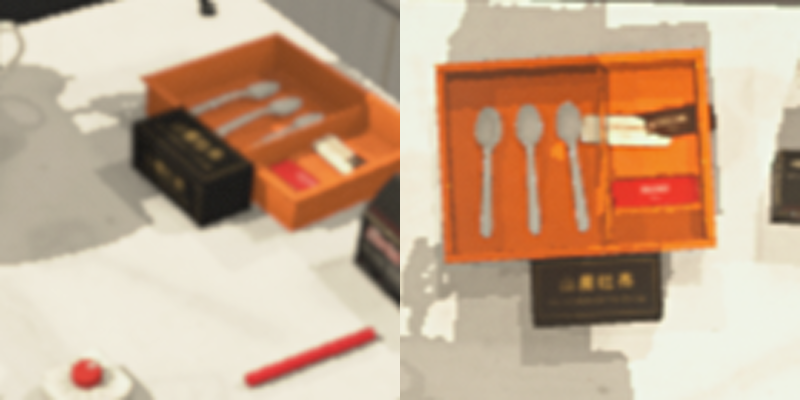

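The top view shows the box lying against the tray front (near edge from (533,326) to (660,319), parallel to the tray edge) and well inside both ends. Nothing else has moved and the hand is clear.

```bash
python3 -c "
from rig import order; print(order.close_job())"
```

```text
the job is handed in; nothing more can be done
None
```

The tea box was tipped to the left, lies flat with its long side against the orange tray's front and within both ends, and the job is handed in at about 10 s with the hand clear (flush fit judged from the camera views and a 41 N push at the stop).

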